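# Clamp a tube in the tacking jig and hold it

### The job

Lay the long square tube across the two raised saddles of the tacking jig, its left end under the raised hold-down lever, centred end to end, setting it down rather than dropping it, and let go of it. Then push that lever's black paddle down until the rubber pad presses on the tube with its sprung foot pushed in about half of its 10 mm travel, and finish while still holding it there: do not let go of the lever. Leave everything else on the bench where it is.

Things in the scene. Friction and masses are not known exactly. Their poses are not given: they have to be found in the camera images.
- tube: the long square steel tube, 240 x 25 x 25, hollow (3 mm walls, open ends), about 0.4 kg, lying on the bench. Origin at its very centre (12.5 above the bench at the start); its x axis runs lengthwise
- jig: tacking jig fixed to the bench: grey plate 170 (x, -70 to +100) x 230 (y) x 10 with two raised saddles and a sprung hold-down lever. Origin on the bench midway between the saddles; x points away from the robot, y left along the line of the saddles, z up. With the tube laid along y in both saddles its centre is at x 0, y 0, z 72.5 here and its underside is 50 above the plate
- saddle_right (a point): middle of the floor of the right saddle, at jig x 0, y -85, z 60. Each saddle is a steel block 14 wide along y and 50 long along x; its floor lies between two upright cheeks 34 apart and 9 high
- saddle_left (a point): middle of the floor of the left saddle, at jig x 0, y 85, z 60; the same shape. The lever and its pad hang above it, so the tube cannot come straight down here: bring it in low and level from the right, lengthwise, under the pad
- pivot (a point): the lever's pivot, at jig x 70, y 85, z 125, axis along jig y, on a post 30 x 34 that reaches z 140. The lever bar (16 wide, 14 high) runs from it toward the robot (-x of the jig)
- clamp (a joint): lever angle: 0 = sprung up, sloping 0.60 rad upward toward the robot; grows as the paddle is pushed down. 0.60 = bar level, pad just meets the seated tube; about 0.67 = foot half in; about 0.74 = foot fully in; stop 0.82. Springs back up when let go. Needed at the paddle: about 1 N at rest, 2.5 N at 0.60, about 6 N with the foot half in
- paddle (a point): black flat paddle to press, at the robot-side end of the lever, 60 (along the lever) x 44 x 14. The point is the centre of its top face: 180 from the pivot along the bar and 10 above the bar's centre line; z is the outward normal. It stands 235 above the bench with the lever up, 135 level, about 122 with the foot half in, and moves about 37 toward the robot on the way down
- foot (a joint): how far the sprung foot is pushed into the lever, m: 0 = fully out, 0.010 = bottomed. Its spring pushes with 5 N at 0, 8 N at 0.005, 11 N at 0.010. Once the pad is on the tube, each 2.6 mm that the paddle goes down pushes the foot in by 1 mm
- pad (a point): round black rubber pad, diameter 20, under the foot, 70 from the pivot along the bar; the point is the centre of its underside, 40 below the bar's centre line when the foot is out. It lands on the tube's top right above the left saddle; with the lever up it hangs about 46 above the seated tube's top
- offcut: bystander: short offcut of the same square tube, only 110 long, lying on the bench; origin at its centre
- flatbar: bystander: solid steel flat bar 240 x 30 x 8 thick lying on the bench; origin at the centre of its underside
- hammer: bystander: hammer lying at the right of the bench; origin under its middle
- brush: bystander: brush lying on the far side of the bench; origin under its middle
- spray: bystander: upright spray can, diameter 58, height 190, far side of the bench; origin at the centre of its underside
- jar: bystander: jar, diameter 68, height 80, near the robot; origin at the centre of its underside
- magnet: bystander: flat square welding magnet 70 x 70 x 20 lying on the bench near the robot; origin at the centre of its underside

How it is judged:
By the outcome, as a careful person would: the job done as asked, in the order asked, and still so for the second after the job is handed in, while the arm keeps its last pose, push and grip.
It also fails if it takes over 59 s, if anything falls off the work surface, if the arm or the gripper's body presses on something with over 40 N, if the wrist force passes 120 N, or if a joint passes its speed limit or range.

### The arm

A 7-joint arm with a two-finger parallel gripper is mounted at the origin on the work surface. World frame = base frame: x ahead of the robot, y to its left, z up, the work surface at z = 0. Lengths are in m, angles in rad, forces in N, time in s.
With the tool pointing down it reaches from about 0.35 to 0.9 m from the base axis. Payload 8.1 kg.
Tool frame: the origin (TCP) lies where the fingers leave the gripper's body, on its centre line; the fingertips stand 66 mm ahead of it and the grasp point (between the pads) lies 47 mm ahead of it; z points along the fingers, y is the line along which they close (so a half turn about z gives the same grasp; the last joint's range is limited). The gripper opens to 92 mm and grips with 3 to 60 N. Pads are 19 mm wide; open, the fingers measure 130 mm over their backs; the gripper's body (75 mm by 190 mm) begins 47 mm behind the grasp point.
Start: joints at [1.17, 0.434, 0.025, 1.573, -0.012, 1.134, -0.075], TCP at [0.183, -0.598, 0.292] pointing down, gripper open.
Joint ranges: [-2.62, 2.62], [-0.44, 2.09], [-1.27, 1.32], [0.08, 2.57], [-1.32, 4.46], [0.12, 2], [-2.74, 2.74]. Speed limits (rad/s): [2.22, 2.22, 3.01, 3.01, 3.14, 3.14, 3.14].

### API

Orientations are given as a rotation vector (axis times angle).
In Python, from cell import arm gives the robot as it stands.
- The arm moves only by the tool send_rows, never from a script. Its argument "motion" is text: rows parted by semicolons, each of 7 numbers parted by spaces: the closure, from 0 (fully open) to 1 (shut), then the shift along the world's x, y, z in m, then the turn, a rotation vector about the world's x, y, z in degrees. A call has 1 to 5 rows; each row shifts and turns the commanded pose from where the row before left it; what a row does not reach is not made up. A row lasts 1/8 s, in which the tool goes at most 62.5 mm and 10.7 degrees, less where a joint would pass 70% of its speed; a pose out of reach is approached as far as the arm can. A call is refused whole if a number of a shift passes 0.0625 or a number of a turn 10.7, either way. A call with a gripper value outside its range is refused whole. The fingers move at their own pace and stop on an object; "force" is the grip in N (left out, the last holds). Time passes only in rows, so rows that do not move let the fingers close. It gives the time, the measured TCP pose, the force, the opening and the grip force at its end, in the units of the state.
- arm.observe(): the state, without advancing time (a new reading comes with each control period).
- arm.get_image(name): name is "scene" or "top" or "wrist"; returns (picture, depth): 480x640x3 uint8, blue, green, red; 480x640 float32, m along the optical axis (not along the pixel's ray), 0 where there is no reading.
- arm.camera_model(name): a dict with "fx", "fy", "cx", "cy" (pixels), "view" (4x4, takes a point from world to camera coordinates). Camera axes: x right, y down, z forward; pixel columns grow to the right and rows downward; lengths in m; the calibration is good to about 2 mm. The wrist camera is an equidistant fisheye: a pixel r from the principal point sees the ray r / f radians off the axis. A picture is of the moment at which its call begins: read the wrist's pose just before it. camera_model takes no time and is no camera call; for the wrist camera it gives the pose at the moment of the call.
- arm.sign_off(): hands the job in; it is judged then, once.
The state is a dict: "clock": time; "joints": joint angles; "dq": joint speeds; "joint_efforts": joint torques, N m; "position": TCP position; "ee_rot": TCP orientation; "force": force on the tool from outside, world axes, zero at the start; "ft_torque": the same for the moment, N m; "width": opening from 0.0 (shut) to 1.0 (fully open); "gripper_force": force on a finger pad.
Only numpy, scipy, OpenCV 4.12 (cv2) and the standard library are available. Lean on these libraries where they do the work, as an engineer would, in place of code of your own. Each camera call takes 0.05 s, during which the arm holds its last target. There are 200 camera calls.

## Working session

There is one attempt and no reset: what is moved stays moved. The work goes in short steps, Python scripts to look and compute and a tool call to move; the robot and the scene stay as the last step left them, time stands still between calls to the robot, and variables do not carry over. Pictures are saved under pics/ and viewed, at most 10 in all, crops included, and the job is handed in when it is done.

Besides the shell and the picture viewer there is one more tool, called after "Emit:" by a JSON object that holds its "api" and its "payload", one argument or row to a line. send_rows: Moves the arm, as the interface text tells. Its arguments: {"type":"object","properties":{"motion":{"type":"string"},"force":{"type":"number"}},"required":["motion"]}

```bash
mkdir -p pics; cat > h.py <<'E'
import numpy as np,cv2
from cell import arm
def pts(n,d,m):
    # world points of every pixel (pinhole cams)
    v,u=np.mgrid[0:480,0:640]
    c=np.stack([(u-m['cx'])/m['fx']*d,(v-m['cy'])/m['fy']*d,d,np.ones_like(d)],-1)
    return (c@np.linalg.inv(m['view']).T)[...,:3]
def snap(n):
    i,d=arm.get_image(n); m=arm.camera_model(n); return i,d,m
E
python3 - <<'E'
from h import *
for n in('top','scene'):
    i,d,m=snap(n); cv2.imwrite(f'pics/{n}0.png',i); np.savez(f'{n}0.npz',i=i,d=d,P=pts(n,d,m)); print(n,m)
s=arm.observe();print(s)
E
```

```text
top {'fx': 588.7696336261965, 'fy': 588.7696336261965, 'cx': 318.14503712764355, 'cy': 242.96158428967783, 'view': array([[ 0.0220217 , -0.99971876,  0.00880072, -0.08624075],
       [-0.99152161, -0.02296703, -0.12789614,  0.59516699],
       [ 0.12806229, -0.00590961, -0.99174852,  1.24983072],
       [ 0.        ,  0.        ,  0.        ,  1.        ]])}
scene {'fx': 568.1094750327051, 'fy': 568.1094750327051, 'cx': 315.8287447783586, 'cy': 232.16413276488487, 'view': array([[-0.90133734,  0.43281702,  0.01613798,  0.55312874],
       [ 0.26773734,  0.58607465, -0.76474389, -0.00837455],
       [-0.34045223, -0.68497148, -0.64413224,  1.57846584],
       [ 0.        ,  0.        ,  0.        ,  1.        ]])}
{'clock': 0.1, 'joints': array([ 1.17039464,  0.435128  ,  0.024963  ,  1.5739953 , -0.01158177,
        1.13401941, -0.07508268]), 'dq': array([ 0.00110191, -0.00227937,  0.00056825, -0.00139506, -0.00138136,
        0.00038889, -0.00221737]), 'joint_efforts': array([ 4.80614224e-03, -6.69129682e+01,  9.88842398e-01, -3.15145218e+01,
       -6.05179416e-02,  3.74697754e-02, -2.72314864e-07]), 'position': array([ 0.18323692, -0.59715029,  0.29154318]), 'ee_rot': array([-3.10549084e+00, -4.65803232e-01,  5.42218035e-04]), 'force': array([-0.28673501,  0.09964477, -0.46420961]), 'ft_torque': array([-0.03654695, -0.00425765,  0.01339587]), 'gripper_force': 0.0, 'width': 1.000328223439228}
```

View pics/top0.png

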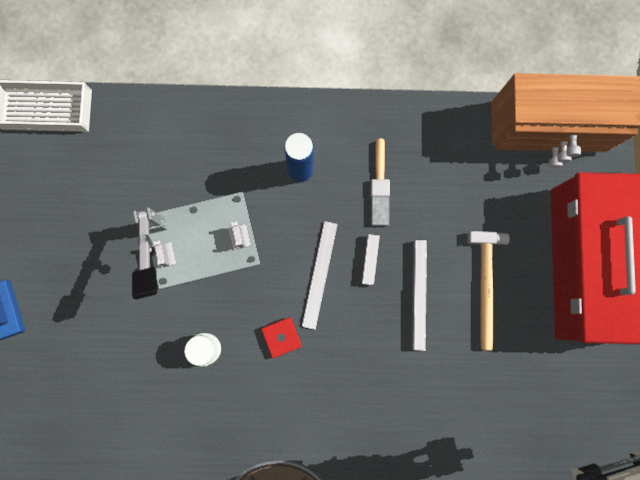

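View pics/scene0.png

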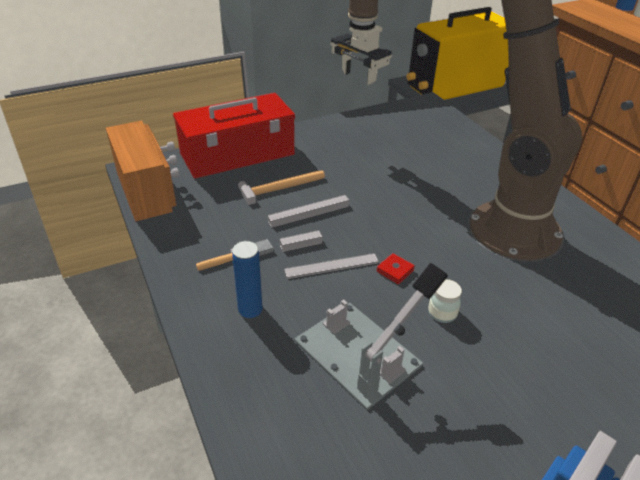

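The top view shows two long bars, one at about (320,275) and one at (420,295), with the offcut at (371,260). The jig is at (200,240), with its saddles at (163,254) and (238,236) and the paddle at (145,283). Depth will tell the tube from the flat bar.

```bash
python3 - <<'E'
from h import *
z=np.load('top0.npz');i,P=z['i'],z['P'];m=arm.camera_model('top')
R=m['view'][:3,:3];C=-R.T@m['view'][:3,3]
def ray(u,v,h):
    d=R.T@np.array([(u-m['cx'])/m['fx'],(v-m['cy'])/m['fy'],1]);return C+d*(h-C[2])/d[2]
g=(i.min(2)>150).astype(np.uint8)
for name,(u0,v0,u1,v1) in dict(A=(300,215,340,335),B=(408,232,432,356),off=(358,230,384,290)).items():
    mm=np.zeros_like(g);mm[v0:v1,u0:u1]=g[v0:v1,u0:u1]
    zz=P[...,2][mm>0];h=np.median(zz)
    c=max(cv2.findContours(mm,0,2)[0],key=cv2.contourArea)[:,0]
    w=np.array([ray(u,v,h)[:2] for u,v in c],np.float32)
    print(name,'h',h,np.percentile(zz,[10,90]),cv2.minAreaRect(w*1000))
# jig
plate=((P[...,2]>.005)&(P[...,2]<.016));plate[:,:130]=0;plate[:,262:]=0;plate[:185]=0;plate[295:]=0
hsv=cv2.cvtColor(i,cv2.COLOR_BGR2HSV)
pm=(plate&(i.min(2)>100)).astype(np.uint8)
c=np.vstack(cv2.findContours(cv2.morphologyEx(pm,cv2.MORPH_OPEN,np.ones((3,3))),0,2)[0])[:,0]
print('plate rect',cv2.minAreaRect(np.array([ray(u,v,.01)[:2]*1000 for u,v in c],np.float32)))
for n,(u0,v0,u1,v1) in dict(sl=(150,236,180,270),sr=(224,216,254,254)).items():
    Q=P[v0:v1,u0:u1].reshape(-1,3);
    for a,b in((.055,.064),(.064,.075)):
        q=Q[(Q[:,2]>a)&(Q[:,2]<b)];print(n,a,len(q),q.mean(0).round(4) if len(q) else '',cv2.minAreaRect((q[:,:2]*1000).astype(np.float32)) if len(q) else '')
Q=P[262:302,128:162].reshape(-1,3);I=i[262:302,128:162].reshape(-1,3)
q=Q[(Q[:,2]>.18)];print('paddle',len(q),q.mean(0),q.min(0),q.max(0))
for n,(u,v) in dict(jar=(203,349),magnet=(281,337),spray=(299,145)).items(): print(n,P[v,u])
E
```

```text
A h 0.009003424636954471 [0.00513382 0.01268868] ((530.6632080078125, -77.82011413574219), (31.111671447753906, 241.08412170410156), 79.30535125732422)
B h 0.025622337835599085 [0.02216379 0.02885749] ((490.67864990234375, -298.2463073730469), (26.221851348876953, 240.47201538085938), 88.9825439453125)
off h 0.025736036813117757 [0.02164747 0.02938125] ((565.7077026367188, -189.25904846191406), (26.043441772460938, 110.9500961303711), 83.72949981689453)
plate rect ((602.77294921875, 188.11392211914062), (171.3421630859375, 229.22479248046875), 15.335400581359863)
sl 0.055 107 [0.5662 0.2658 0.0604] ((565.6985473632812, 266.62115478515625), (49.13897705078125, 15.158308982849121), 15.812215805053711)
sl 0.064 68 [0.5665 0.266  0.0688] ((566.751708984375, 266.25604248046875), (50.41079330444336, 14.724956512451172), 15.534314155578613)
sr 0.055 101 [0.6115 0.1023 0.0604] ((608.674560546875, 101.85801696777344), (44.68744659423828, 14.504114151000977), 15.60537338256836)
sr 0.064 62 [0.6102 0.1021 0.069 ] ((611.2360229492188, 102.7597427368164), (50.679847717285156, 13.945117950439453), 15.144988059997559)
paddle 760 [0.49384022 0.24339019 0.24301944] [ 0.43196391 -0.06516126  0.19702819] [0.53237112 0.27331143 1.31639631]
jar [0.3653045  0.16036522 0.08034108]
magnet [0.39142067 0.00327018 0.02086441]
spray [ 0.77112874 -0.02986675  0.19007268]
```

The tube is B: height 25, centre (0.4907, -0.298), yaw about -1°. A is the flat bar. The jig origin is about (0.5886, 0.1843) with yaw 15.3°, and the saddle spacing of 169.7 mm agrees with the given 170. I'll move above the tube, 12 mm towards the end that will be on the right.

Emit:
{"api": "send_rows", "payload": {
  "motion": "0 0.037 0.0374 0 0 0 -3; 0 0.037 0.0374 0 0 0 -3; 0 0.037 0.0374 0 0 0 -3; 0 0.037 0.0374 0 0 0 -3; 0 0.037 0.0374 0 0 0 -3"
}}

```text
clock: 0.72
position: [0.3692, -0.4091, 0.292]
ee_rot: [-3.141, -0.053, 0.001]
force: [0.1, -0.5, 1.0]
width: 0.997
gripper_force: 0.0
```

Emit:
{"api": "send_rows", "payload": {
  "motion": "0 0.037 0.0374 -0.03 0 0 -3; 0 0.037 0.0374 -0.03 0 0 0; 0 0.037 0.0374 -0.03 0 0 0; 0 0 0 0 0 0 0; 0 0 0 0 0 0 0"
}}

```text
clock: 1.35
position: [0.4789, -0.2986, 0.202]
ee_rot: [3.141, -0.026, -0.002]
force: [-0.1, 0.0, -1.0]
width: 1.001
gripper_force: 0.0
```

```bash
cat >> h.py <<'E'
from scipy.spatial.transform import Rotation as Ro
def st():
    s=arm.observe();R=Ro.from_rotvec(s['ee_rot']).as_matrix()
    print('t',s['clock'],'tcp',s['position'].round(4),'yawY',np.degrees(np.arctan2(R[1,1],R[0,1])).round(2),'z',R[:,2].round(4),'F',s['force'].round(2),'w',round(s['width'],3),'g',s['gripper_force'],'q',s['joints'].round(2))
    return s
E
python3 - <<'E'
from h import *
st()
i,d,m=snap('wrist');cv2.imwrite('pics/w1.png',i)
# tube rect from top view again
E
```

```text
t 1.35 tcp [ 0.4789 -0.2986  0.202 ] yawY -90.93 z [-1.1e-03 -1.0e-04 -1.0e+00] F [-0.06  0.01 -0.96] w 1.001 g 0.0 q [ 0.5   0.43 -0.06  1.83  0.03  0.88 -1.15]
```

View pics/w1.png

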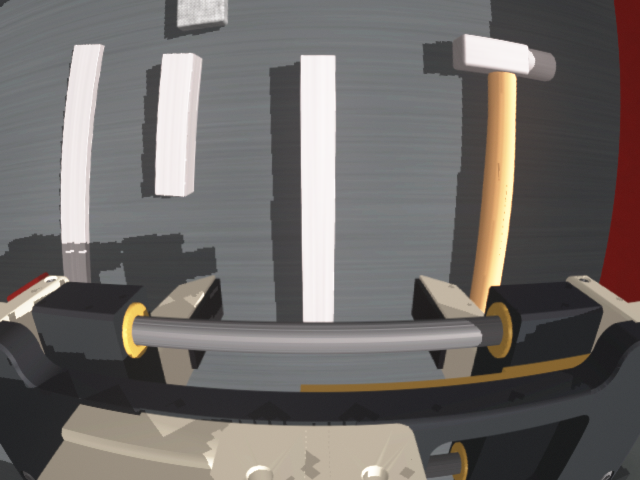

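The tube, at column 318, is centred between the fingers (about 190 and 445) and well aligned. I'll descend and grip it.

Emit:
{"api": "send_rows", "payload": {
  "motion": "0 0 0 -0.04 0 0 0; 0 0 0 -0.04 0 0 0; 0 0 0 -0.03 0 0 0; 0 0 0 -0.015 0 0 0; 0 0 0 -0.008 0 0 0",
  "force": 40
}}

```text
clock: 2.02
position: [0.4791, -0.2994, 0.0693]
ee_rot: [3.141, -0.028, 0.0]
force: [1.2, -0.4, -0.5]
width: 1.001
gripper_force: 0.0
```

Emit:
{"api": "send_rows", "payload": {
  "motion": "1 0 0 0 0 0 0; 1 0 0 0 0 0 0; 1 0 0 0 0 0 0; 1 0 0 0 0 0 0; 1 0 0 0 0 0 0",
  "force": 40
}}

```text
clock: 2.65
position: [0.4795, -0.2983, 0.0694]
ee_rot: [3.141, -0.026, 0.0]
force: [0.2, 0.8, -0.1]
width: 0.502
gripper_force: 0.0
```

Emit:
{"api": "send_rows", "payload": {
  "motion": "1 0 0 0 0 0 0; 1 0 0 0 0 0 0; 1 0 0 0.005 0 0 0; 1 0 0 0.02 0 0 0; 1 0 0 0.03 0 0 0"
}}

```text
clock: 3.28
position: [0.4783, -0.2977, 0.1238]
ee_rot: [-3.14, 0.026, 0.005]
force: [0.6, -0.5, -5.0]
width: 0.269
gripper_force: 40.0
```

```bash
python3 - <<'E'
from h import *
st()
E
```

```text
t 3.275 tcp [ 0.4783 -0.2977  0.1238] yawY -90.94 z [-0.003   0.0016 -1.    ] F [ 0.62 -0.5  -4.95] w 0.269 g 39.99977521598339 q [ 0.5   0.53 -0.05  1.9   0.04  0.72 -1.16]
```

The tube is held (opening 24.7 mm, weight about 4 N). I'll carry it, turning it +106°, to a point right of the jig.

Emit:
{"api": "send_rows", "payload": {
  "motion": "1 0 0 0.03 0 0 3; 1 0.009 0.026 0.03 0 0 7; 1 0.009 0.026 0.03 0 0 7; 1 0.009 0.026 0.03 0 0 7; 1 0.009 0.026 0.006 0 0 7"
}}

```text
clock: 3.9
position: [0.516, -0.1936, 0.2523]
ee_rot: [3.031, 0.82, 0.003]
force: [0.8, 0.1, -4.4]
width: 0.272
gripper_force: 40.0
```

Emit:
{"api": "send_rows", "payload": {
  "motion": "1 0.009 0.026 0 0 0 7; 1 0.009 0.026 0 0 0 7; 1 0.009 0.026 0 0 0 7; 1 0.009 0.026 0 0 0 7; 1 0.009 0.026 0 0 0 7"
}}

```text
clock: 4.53
position: [0.5599, -0.0636, 0.2499]
ee_rot: [-2.645, -1.694, 0.002]
force: [-0.0, 0.6, -4.8]
width: 0.268
gripper_force: 40.0
```

Emit:
{"api": "send_rows", "payload": {
  "motion": "1 0.009 0.026 0 0 0 7; 1 0.009 0.026 0 0 0 7; 1 0.009 0.026 0 0 0 7; 1 0.009 0.026 0 0 0 7; 1 0.009 0.026 0 0 0 7"
}}

```text
clock: 5.15
position: [0.605, 0.0661, 0.2498]
ee_rot: [-2.013, -2.411, 0.002]
force: [-0.1, -0.7, -5.1]
width: 0.269
gripper_force: 40.0
```

Emit:
{"api": "send_rows", "payload": {
  "motion": "1 0.009 0.029 0 0 0 5.2; 1 0 0 0 0 0 0; 1 0 0 0 0 0 0"
}}

```text
clock: 5.52
position: [0.6139, 0.094, 0.2497]
ee_rot: [-1.908, -2.496, 0.003]
force: [-1.1, 0.2, -6.0]
width: 0.266
gripper_force: 40.0
```

```bash
python3 - <<'E'
from h import *
st()
i,d,m=snap('top');P=pts('top',d,m);np.savez('t1.npz',i=i,P=P);cv2.imwrite('pics/t1.png',i[150:330,100:340].repeat(3,0).repeat(3,1))
# tube pixels: bright, height .17-.22
M=(P[...,2]>.17)&(P[...,2]<.225)&(i.min(2)>140);M[:,:100]=0;M[:,340:]=0;M[:150]=0;M[330:]=0
q=P[M];print(len(q),np.median(q[:,2]),cv2.minAreaRect((q[:,:2]*1000).astype(np.float32)))
E
```

```text
t 5.525 tcp [0.6139 0.094  0.2497] yawY 15.21 z [-0.0014 -0.0011 -1.    ] F [-1.09  0.17 -5.95] w 0.266 g 39.999560192227364 q [ 0.13  0.53 -0.56  1.6   0.31  1.1  -0.24]
702 0.20541044969260225 ((622.0918579101562, 89.78561401367188), (108.6612319946289, 396.7008972167969), 36.56093215942383)
```

View pics/t1.png

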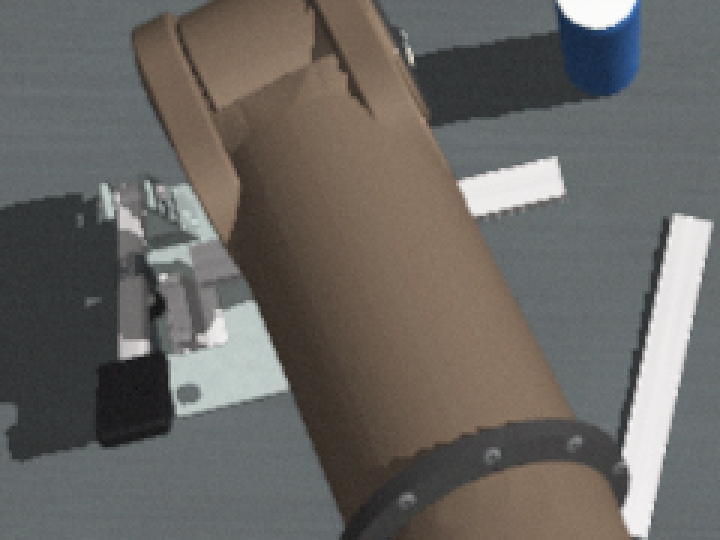

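The arm covers the middle of the tube. Its right end shows at image (240–288, 203–222) and its left end is in shadow near (165,250). I'll measure the tube's axis and end, and the forearm's height.

```bash
cat >> h.py <<'E'
O=np.array([.5886,.1843]);a=np.radians(15.3);X=np.array([np.cos(a),np.sin(a)]);Y=np.array([-np.sin(a),np.cos(a)])
def jig(p): p=np.atleast_2d(p);return np.c_[(p[:,:2]-O)@X,(p[:,:2]-O)@Y,p[:,2]]*1000
E
python3 - <<'E'
from h import *
z=np.load('t1.npz');i,P=z['i'],z['P']
J=jig(P.reshape(-1,3)).reshape(480,640,3)
T=(J[...,2]>190)&(J[...,2]<220)&(abs(J[...,0])<40)&(abs(J[...,1])<260)
for lo,hi in((-260,-90),(-60,100)):
    q=J[T&(J[...,1]>lo)&(J[...,1]<hi)];print(len(q),q.min(0),q.max(0),np.median(q,0),cv2.minAreaRect(q[:,:2].astype(np.float32)) if len(q) else '')
A=(J[...,2]>260);A[:,:100]=0;A[:,340:]=0
for v in range(200,331,20):
    q=np.where(A[v])[0]; print(v,q.min(),q.max(),J[v,q.min()+3].round(),J[v,(q.min()+q.max())//2].round())
i,d,m=snap('scene');cv2.imwrite('pics/s1.png',i)
E
```

```text
464 [ -12.8021187  -201.55405496  190.0195583 ] [  13.30456331 -138.05043224  212.62630956] [  -0.4819008  -170.30263178  206.1252566 ] ((0.1719532012939453, -169.79908752441406), (63.74049758911133, 25.94962501525879), 89.3510971069336)
319 [-39.97200988  10.03827284 190.08070492] [ 12.87825952  92.35307651 211.55733494] [-10.63538076  34.57295182 205.2019481 ] ((-12.807127952575684, 55.171783447265625), (33.4566535949707, 87.30828094482422), 21.53759765625)
200 159 247 [-35. -58. 620.] [ -51. -107.  636.]
220 168 321 [-62. -63. 619.] [ -88. -149.  644.]
240 181 267 [-90. -74. 626.] [-109. -124.  667.]
260 189 277 [-118.  -80.  640.] [-134. -131.  680.]
280 197 287 [-144.  -87.  655.] [-159. -136.  694.]
300 205 306 [-169.  -93.  667.] [-184. -147.  717.]
320 207 307 [-164.   21.    8.] [-204. -144.  716.]
```

View pics/s1.png

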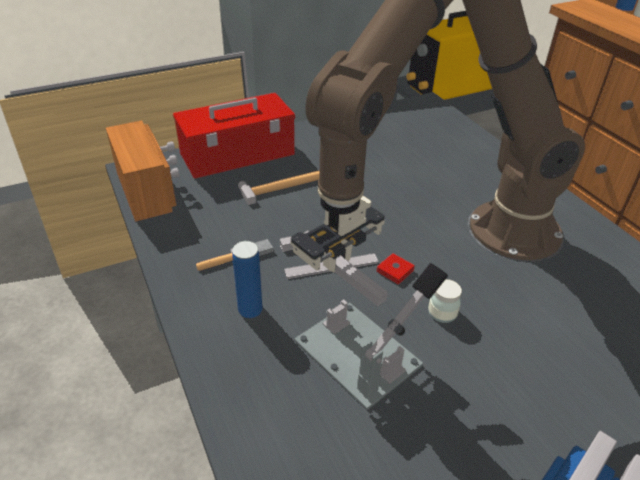

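Tube confirmed at jig x≈0, centre y≈-81.5, level. The forearm is above z 0.6, well clear of the lever. I'll lower to 20 mm above the seats and slide in to the left.

Emit:
{"api": "send_rows", "payload": {
  "motion": "1 0 0 -0.03 0 0 0; 1 0 0 -0.03 0 0 0; 1 0 0 -0.025 0 0 0; 1 0 0 -0.015 0 0 0; 1 0 0 0 0 0 0"
}}

```text
clock: 6.25
position: [0.6139, 0.0939, 0.1495]
ee_rot: [-1.907, -2.495, 0.003]
force: [0.0, -0.0, -4.0]
width: 0.271
gripper_force: 40.0
```

Emit:
{"api": "send_rows", "payload": {
  "motion": "1 -0.0036 0.0131 0 0 0 0; 1 -0.0054 0.0197 0 0 0 0; 1 -0.0054 0.0197 0 0 0 0; 1 -0.0036 0.0131 0 0 0 0; 1 -0.0035 0.013 0 0 0 0"
}}

```text
clock: 6.88
position: [0.5925, 0.1745, 0.1503]
ee_rot: [1.906, 2.497, -0.0]
force: [-0.9, 0.2, -5.2]
width: 0.266
gripper_force: 40.0
```

Emit:
{"api": "send_rows", "payload": {
  "motion": "1 0 0 0 0 0 0; 1 0 0 0 0 0 0"
}}

```text
clock: 7.12
position: [0.5931, 0.1725, 0.1501]
ee_rot: [1.908, 2.496, -0.001]
force: [-0.9, -0.4, -4.3]
width: 0.27
gripper_force: 40.0
```

```bash
python3 - <<'E'
from h import *
s=st();print('grasp jig',jig(s['position']))
for n in('top','scene'):
    i,d,m=snap(n);P=pts(n,d,m);J=jig(P.reshape(-1,3)).reshape(480,640,3)
    T=(J[...,2]>88)&(J[...,2]<112)&(abs(J[...,0])<22)
    print(n,T.sum())
    for lo,hi in((-170,-60),(60,75),(97,170)):
        q=J[T&(J[...,1]>lo)&(J[...,1]<hi)]
        if len(q):print(lo,len(q),q.min(0).round(1),q.max(0).round(1),np.median(q,0).round(1))
    if n=='scene':cv2.imwrite('pics/s2.png',i[220:430,270:500].repeat(3,0).repeat(3,1)[:600])
E
```

```text
t 7.125 tcp [0.5931 0.1725 0.1501] yawY 15.21 z [ 0.e+00 -8.e-04 -1.e+00] F [-0.89 -0.38 -4.29] w 0.27 g 39.999652057886124 q [-0.02  0.63 -0.52  1.71  0.38  0.91 -0.43]
grasp jig [[  1.24667951 -12.62015717 150.08433733]]
top 808
-170 384 [ -12.1 -120.3   88.3] [ 14.  -60.1 112. ] [ -0.2 -89.9 106.4]
97 19 [-10.5 115.2 101.3] [  9.7 120.  111.3] [  0.9 117.5 106.7]
scene 993
-170 86 [  -9.5 -122.2   94. ] [ 16.5 -97.1 109.4] [   3.5 -111.4  105.8]
60 14 [-8.6 71.4 90.5] [ 15.1  74.9 108.4] [  2.3  73.3 104.6]
97 182 [-9.9 97.  88. ] [ 18.3 119.9 109.4] [  8.9 109.6 104.3]
```

View pics/s2.png

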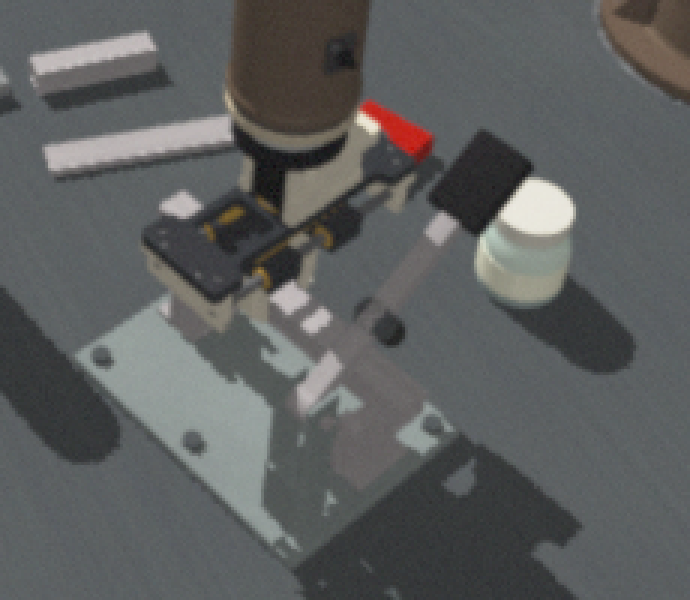

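The tube is in under the lever and spans y -120.3 to 120, x≈0.5, so it is centred. The pad is above it and clear. I'll lower it gently.

Emit:
{"api": "send_rows", "payload": {
  "motion": "1 -0.0006 -0.0002 -0.006 0 0 0; 1 0 0 -0.006 0 0 0; 1 0 0 -0.004 0 0 0; 1 0 0 -0.002 0 0 0; 1 0 0 -0.001 0 0 0"
}}

```text
clock: 7.85
position: [0.5923, 0.1731, 0.1311]
ee_rot: [-1.907, -2.497, 0.0]
force: [-0.7, -0.5, -5.2]
width: 0.268
gripper_force: 40.0
```

Emit:
{"api": "send_rows", "payload": {
  "motion": "1 0 0 -0.0007 0 0 0; 1 0 0 -0.0005 0 0 0; 1 0 0 0 0 0 0"
}}

```text
clock: 8.22
position: [0.5923, 0.1731, 0.1301]
ee_rot: [1.907, 2.497, 0.0]
force: [-0.6, 0.5, -3.9]
width: 0.269
gripper_force: 40.0
```

Emit:
{"api": "send_rows", "payload": {
  "motion": "1 0 0 -0.0005 0 0 0; 1 0 0 -0.0005 0 0 0; 1 0 0 0 0 0 0"
}}

```text
clock: 8.6
position: [0.5923, 0.1731, 0.1294]
ee_rot: [1.907, 2.496, 0.0]
force: [-1.7, -1.4, 2.2]
width: 0.267
gripper_force: 40.0
```

Emit:
{"api": "send_rows", "payload": {
  "motion": "1 0 0 -0.0005 0 0 0; 1 0 0 0 0 0 0; 1 0 0 0 0 0 0"
}}

```text
clock: 8.98
position: [0.5923, 0.1731, 0.1294]
ee_rot: [1.907, 2.496, 0.0]
force: [-3.2, -1.7, 7.0]
width: 0.27
gripper_force: 40.0
```

Emit:
{"api": "send_rows", "payload": {
  "motion": "1 0 0 -0.0005 0 0 0; 1 0 0 0 0 0 0; 1 0 0 0 0 0 0"
}}

```text
clock: 9.35
position: [0.5923, 0.1732, 0.1294]
ee_rot: [1.906, 2.496, 0.0]
force: [-5.1, -2.9, 10.3]
width: 0.268
gripper_force: 40.0
```

It seated at exactly the expected height. I'll unload, release and lift.

Emit:
{"api": "send_rows", "payload": {
  "motion": "1 0 0 0.001 0 0 0; 0.6 0 0 0 0 0 0; 0.4 0 0 0 0 0 0; 0.4 0 0 0 0 0 0; 0.4 0 0 0 0 0 0"
}}

```text
clock: 9.98
position: [0.5923, 0.1732, 0.129]
ee_rot: [1.907, 2.497, 0.0]
force: [0.0, -0.5, -0.4]
width: 0.594
gripper_force: 0.0
```

Emit:
{"api": "send_rows", "payload": {
  "motion": "0.4 0 0 0.01 0 0 0; 0.4 0 0 0.03 0 0 0; 0.4 0 0 0.05 0 0 0; 0.4 0 0 0.06 0 0 0; 0.4 0 0 0.06 0 0 0"
}}

```text
clock: 10.6
position: [0.5919, 0.1731, 0.3417]
ee_rot: [1.906, 2.497, 0.001]
force: [1.7, -0.6, 0.8]
width: 0.596
gripper_force: 0.0
```

```bash
python3 - <<'E'
from h import *
s=st();print('tcp jig',jig(s['position']))
i,d,m=snap('top');P=pts('top',d,m);J=jig(P.reshape(-1,3)).reshape(480,640,3)
T=(J[...,2]>72)&(J[...,2]<94)&(abs(J[...,0])<22)
for lo,hi in((-170,-30),(97,170)):
    q=J[T&(J[...,1]>lo)&(J[...,1]<hi)]
    if len(q):print(lo,len(q),q.min(0).round(1),q.max(0).round(1),np.median(q,0).round(1))
T=(J[...,2]>190)&(J[...,2]<260)&(i.max(2)<70)&(J[...,0]<-30)&(J[...,0]>-130)&(J[...,1]>50)
q=J[T];print('paddle',len(q),q.min(0).round(1),q.max(0).round(1),np.median(q,0).round(1))
E
```

```text
t 10.6 tcp [0.5919 0.1731 0.3417] yawY 15.28 z [ 5.e-04  4.e-04 -1.e+00] F [ 1.72 -0.6   0.8 ] w 0.596 g 0.0 q [ 0.02  0.45 -0.58  1.48  0.25  1.28 -0.32]
tcp jig [[ 2.05140442e-01 -1.16633916e+01  3.41739643e+02]]
-170 548 [ -20.6 -119.7   72.4] [ 20.6 -30.   92.2] [ -0.2 -75.1  86. ]Traceback (most recent call last):
  File "<stdin>", line 9, in <module>
    return umr_minimum(a, axis, None, out, keepdims, initial, where)
ValueError: zero-size array to reduction operation minimum which has no identity
```

The tube is seated and centred: right end at -119.7, top at 86 against a nominal 85. I'll check the paddle in the first picture and move over it with the fingers closing.

Emit:
{"api": "send_rows", "payload": {
  "motion": "1 -0.019 0.0148 0 0 0 0; 1 -0.0192 0.0148 0 0 0 0; 1 -0.0192 0.0148 0 0 0 0; 1 -0.0192 0.0148 0 0 0 0; 1 -0.0192 0.0148 0 0 0 0",
  "force": 20
}}

```text
clock: 11.28
position: [0.4947, 0.2482, 0.3386]
ee_rot: [-1.906, -2.497, 0.001]
force: [0.3, -0.4, 0.4]
width: 0.109
gripper_force: 0.0
```

Emit:
{"api": "send_rows", "payload": {
  "motion": "1 0 0 0 0 0 0; 1 0 0 0 0 0 0; 1 0 0 0 0 0 0; 1 0 0 0 0 0 0; 1 0 0 0 0 0 0"
}}

```text
clock: 11.9
position: [0.4967, 0.2468, 0.339]
ee_rot: [-1.908, -2.496, 0.0]
force: [0.3, -0.3, -0.3]
width: 0.005
gripper_force: 0.0
```

```bash
python3 - <<'E'
from h import *
s=st();print('tcp jig',jig(s['position']))
z=np.load('top0.npz');i,J=z['i'],jig(z['P'].reshape(-1,3)).reshape(480,640,3)
T=(i.max(2)<60)&(J[...,2]>200)&(J[...,2]<270);T[:255]=0;T[305:]=0;T[:,:120]=0;T[:,170:]=0
q=J[T];print('paddle',len(q),np.percentile(q,[2,98],axis=0).round(1),np.median(q,0).round(1))
i,d,m=snap('wrist');cv2.imwrite('pics/w2.png',i)
E
```

```text
t 11.9 tcp [0.4967 0.2468 0.339 ] yawY 15.22 z [-1.e-04 -0.e+00 -1.e+00] F [ 0.27 -0.28 -0.34] w 0.005 g 0.0 q [-0.09  0.36 -0.63  1.64  0.22  1.22 -0.5 ]
tcp jig [[-72.11407781  84.53615148 338.95126189]]
paddle 667 [[-102.8   63.6  220.8]
 [ -52.1  106.6  253. ]] [-79.1  84.6 240. ]
```

View pics/w2.png

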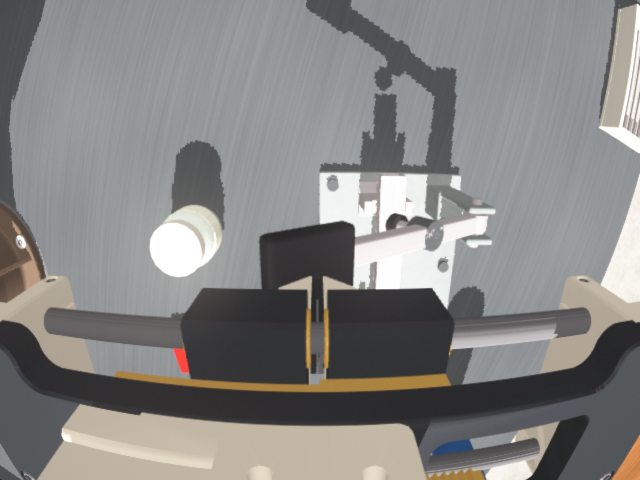

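The closed fingers are centred over the paddle, which is at (310,255) in the wrist view and at measured jig y 84.6. I'll press down along its arc.

Emit:
{"api": "send_rows", "payload": {
  "motion": "1 0 0 -0.012 0 0 0; 1 0 0 -0.008 0 0 0; 1 0 0 -0.004 0 0 0; 1 -0.0023 -0.0006 -0.005 0 0 0; 1 -0.0023 -0.0006 -0.005 0 0 0"
}}

```text
clock: 12.58
position: [0.4917, 0.2459, 0.3048]
ee_rot: [1.907, 2.497, 0.0]
force: [0.2, 0.2, 0.4]
width: 0.004
gripper_force: 0.2
```

Emit:
{"api": "send_rows", "payload": {
  "motion": "1 -0.0046 -0.0013 -0.01 0 0 0; 1 -0.0046 -0.0013 -0.01 0 0 0; 1 -0.0046 -0.0013 -0.01 0 0 0; 1 -0.0046 -0.0013 -0.01 0 0 0; 1 0 0 0 0 0 0"
}}

```text
clock: 13.2
position: [0.4729, 0.2404, 0.2643]
ee_rot: [-1.906, -2.497, 0.002]
force: [-1.0, -0.1, 0.8]
width: 0.004
gripper_force: 0.5
```

Emit:
{"api": "send_rows", "payload": {
  "motion": "1 -0.0021 -0.0006 -0.01 0 0 0; 1 -0.0021 -0.0006 -0.01 0 0 0; 1 -0.0021 -0.0006 -0.01 0 0 0; 1 -0.0021 -0.0006 -0.01 0 0 0; 1 -0.0021 -0.0006 -0.01 0 0 0"
}}

```text
clock: 13.82
position: [0.4631, 0.2378, 0.2144]
ee_rot: [1.907, 2.496, 0.001]
force: [1.8, 0.8, 0.9]
width: 0.01
gripper_force: 1.0
```

```bash
python3 - <<'E'
from h import *
s=st();print('tcp jig',jig(s['position']))
E
```

```text
t 13.825 tcp [0.4631 0.2378 0.2144] yawY 15.26 z [ 6.e-04  4.e-04 -1.e+00] F [1.84 0.79 0.92] w 0.01 g 0.9613762184517327 q [-0.11  0.42 -0.61  1.89  0.3   0.92 -0.6 ]
tcp jig [[-106.94757018   84.69094578  214.4234353 ]]
```

Emit:
{"api": "send_rows", "payload": {
  "motion": "1 -0.001 -0.0003 -0.007 0 0 0; 1 -0.001 -0.0003 -0.006 0 0 0; 1 0 0 -0.004 0 0 0; 1 0 0 -0.003 0 0 0; 1 0 0 0 0 0 0"
}}

```text
clock: 14.45
position: [0.461, 0.2371, 0.1951]
ee_rot: [1.907, 2.496, -0.0]
force: [-0.0, -0.4, 6.3]
width: 0.005
gripper_force: 2.9
```

Emit:
{"api": "send_rows", "payload": {
  "motion": "1 0 0 -0.002 0 0 0; 1 0 0 -0.002 0 0 0; 1 0 0 -0.001 0 0 0; 1 0 0 0 0 0 0; 1 0 0 0 0 0 0"
}}

```text
clock: 15.08
position: [0.4609, 0.2371, 0.1903]
ee_rot: [1.907, 2.497, -0.0]
force: [-0.9, -0.2, 6.4]
width: 0.01
gripper_force: 3.3
```

```bash
python3 - <<'E'
from h import *
for k in range(3): s=st();i,d,m=snap('scene')
print('tcp jig',jig(s['position']))
P=pts('scene',d,m);J=jig(P.reshape(-1,3)).reshape(480,640,3)
# lever bar top: slope in the x-z plane
T=(abs(J[...,1]-85)<7)&(J[...,0]>-75)&(J[...,0]<50)&(J[...,2]>118)&(J[...,2]<150)
q=J[T];print(len(q));p=np.polyfit(q[:,0],q[:,2],1);print('slope',p,'clamp',.6+np.arctan(p[0]))
for x in range(-70,50,20):
    w=q[abs(q[:,0]-x)<10];print(x,len(w),np.median(w[:,2]).round(1) if len(w) else '')
cv2.imwrite('pics/s3.png',i[220:420,270:500].repeat(3,0).repeat(3,1))
E
```

```text
t 15.075 tcp [0.4609 0.2371 0.1903] yawY 15.26 z [ 2.e-04 -2.e-04 -1.e+00] F [-0.91 -0.24  6.37] w 0.01 g 3.275300498140723 q [-0.13  0.45 -0.6   1.92  0.33  0.87 -0.63]
t 15.125 tcp [0.4609 0.2371 0.1903] yawY 15.26 z [ 2.e-04 -2.e-04 -1.e+00] F [-1.32 -0.07  6.07] w 0.003 g 3.273639930231411 q [-0.13  0.45 -0.6   1.92  0.33  0.87 -0.63]
t 15.175 tcp [0.4609 0.2371 0.1904] yawY 15.25 z [ 2.e-04 -2.e-04 -1.e+00] F [-0.87 -0.18  7.33] w 0.005 g 3.272679507547309 q [-0.13  0.45 -0.6   1.92  0.33  0.87 -0.63]
tcp jig [[-109.23082772   84.59272143  190.35159395]]
319
slope [6.08566848e-02 1.27319338e+02] clamp 0.660781723015651
-70 34 122.6
-50 45 124.7
-30 50 125.9
-10 53 127.2
10 59 128.1
30 49 128.9
```

View pics/s3.png

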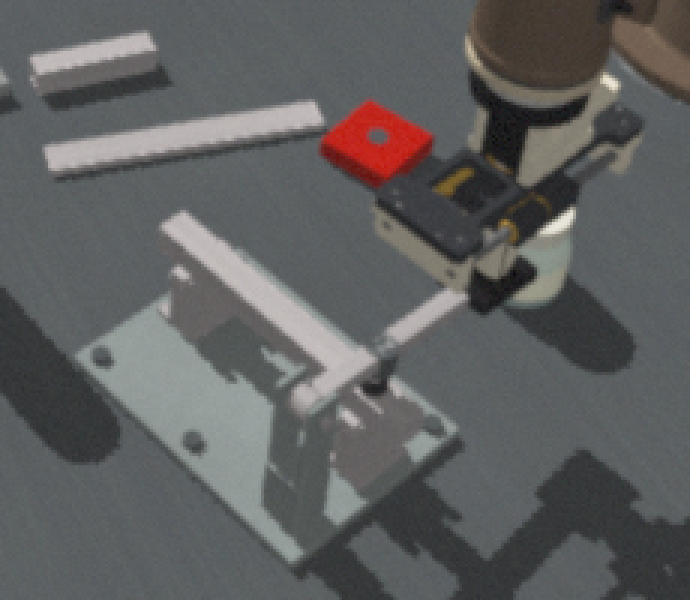

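The tube is still in both saddles with the pad on it. The lever is at about 0.66 and the force at 6–7 N, so I'll press 0.8 mm further, check, and hand in.

Emit:
{"api": "send_rows", "payload": {
  "motion": "1 0 0 -0.0008 0 0 0; 1 0 0 0 0 0 0; 1 0 0 0 0 0 0; 1 0 0 0 0 0 0; 1 0 0 0 0 0 0"
}}

```text
clock: 15.85
position: [0.4609, 0.2371, 0.1896]
ee_rot: [1.907, 2.496, 0.0]
force: [-0.8, -1.8, 6.3]
width: 0.004
gripper_force: 3.4
```

```bash
python3 - <<'E'
from h import *
s=st()
i,d,m=snap('scene');J=jig(pts('scene',d,m).reshape(-1,3)).reshape(480,640,3)
q=J[(J[...,2]>76)&(J[...,2]<92)&(abs(J[...,0])<22)&(abs(J[...,1])<150)]
print('tube',q.min(0).round(1),q.max(0).round(1),np.median(q,0).round(1))
q=J[(abs(J[...,1]-85)<7)&(J[...,0]>-75)&(J[...,0]<50)&(J[...,2]>118)&(J[...,2]<150)]
c=.6+np.arctan(np.polyfit(q[:,0],q[:,2],1)[0]);print('clamp',c)
tip=s['position'][2]-.066;print('tip',tip)
if .118<tip<.128 and .64<c<.70 and 4<s['force'][2]<10: print(arm.sign_off())
E
```

```text
t 15.85 tcp [0.4609 0.2371 0.1896] yawY 15.25 z [ 3.e-04 -2.e-04 -1.e+00] F [-0.75 -1.78  6.34] w 0.004 g 3.374428390634421 q [-0.13  0.45 -0.6   1.92  0.33  0.87 -0.63]
tube [ -10.9 -120.7   76.1] [ 19.4 121.   91.8] [ 6.1 -4.9 84.2]
clamp 0.6661463327464789
tip 0.1235817466042505
the job is handed in; nothing more can be done
None
```

The tube is seated and centred across both saddles and released, the lever is held down at about 0.67 rad (foot roughly half in, about 6 N), and the job was handed in at 15.9 s.

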